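# Close the battery bay of a sloped control box

### The arm

A 7-joint arm with a two-finger parallel gripper is mounted at the origin on a cart in front of the work surface, level with it; the furniture and walls round the work are solid. World frame = base frame: x ahead of the robot, y to its left, z up, the work surface at z = 0. Lengths are in m, angles in rad, forces in N, time in s.
With the tool pointing down it reaches from about 0.425 to 0.925 m from the base axis. Payload 6.8 kg.
Tool frame: the origin (TCP) lies between the finger pads; the fingertips stand 14 mm ahead of it and the grasp point (between the pads) lies 5 mm behind it; z points along the fingers, y is the direction in which the jaws open and shut (so a half turn about z gives the same grasp; the last joint's range is limited). The gripper opens to 85 mm and grips with 20 to 120 N. Pads are 22 mm wide; open, the fingers measure 114 mm over their backs; the gripper's body (76 mm by 85 mm) begins 54 mm behind the grasp point. The pads swing forward as they close: fully open they stand 13 mm farther back than shut.
Start: joints at [-0.108, 0.477, 0.022, 1.555, -0.011, 1.109, -0.083], TCP at [0.675, 0, 0.245] pointing down, gripper open.
Joint ranges: [-2.96, 2.96], [-0.34, 2.1], [-1.41, 1.46], [0.24, 2.44], [-1.37, 4.51], [0.17, 1.92], [-2.96, 2.96]. Speed limits (rad/s): [2.39, 2.39, 3.14, 3.14, 3.14, 3.14, 3.14].

### API

Orientations are given as a unit quaternion [w, x, y, z].
In Python, from station import bot gives the robot as it stands.
- The arm moves only by the shell command python3 -m crank 'ROWS' [FORCE]. ROWS is JSON, a list of rows, each a list of 3 entries, a list of its own where there are three numbers: the shift along the tool's x, y, z in m, then the turn, a rotation vector about the tool's x, y, z in degrees, then the finger opening in m, from 0 to 0.0854. A call has 1 to 10 rows; each row shifts and turns the commanded pose from where the row before left it, along the tool's axes as they then stand; what a row does not reach is not made up. A row lasts 1/8 s, in which the tool goes at most 62.5 mm and 10.7 degrees, less where a joint would pass 70% of its speed; a pose out of reach is approached as far as the arm can. A call is refused whole if a number of a shift passes 0.0625 or a number of a turn 10.7, either way. A call with a gripper value outside its range is refused whole. The fingers move at their own pace and stop on an object; FORCE is the grip in N (left out, the last holds). Time passes only in rows, so rows that do not move let the fingers close. It gives the time, the measured TCP pose, the force and the opening at its end, in the units of the state.
- bot.get_obs(): the state, without advancing time (a new reading comes with each control period).
- bot.read_camera(name): name is "scene" or "side" or "wrist"; returns (picture, depth): 420x560x3 uint8, red, green, blue; 420x560 float32, m along the optical axis (not along the pixel's ray), 0 where there is no reading.
- bot.calibration(name): a dict with "fx", "fy", "cx", "cy" (pixels), "extrinsics" (4x4, takes a point from camera to world coordinates). Camera axes: x right, y down, z forward; pixel columns grow to the right and rows downward; lengths in m; the calibration is good to about 2 mm. The wrist camera is an equidistant fisheye: a pixel r from the principal point sees the ray r / f radians off the axis. A picture is of the moment at which its call begins: read the wrist's pose just before it. calibration takes no time and is no camera call; for the wrist camera it gives the pose at the moment of the call.
- bot.hand_in(): hands the job in, once; it reports no verdict.
The state is a dict: "t": time; "q": joint angles; "joint_vel": joint speeds; "joint_torque": joint torques, N m; "eef_pos": TCP position; "tool_rot": TCP orientation; "contact_force": force on the tool from outside, world axes, zero at the start; "torque": the same for the moment, N m; "gripper_width": opening from 0.0 (shut) to 1.0 (fully open).
Only numpy, scipy, OpenCV 4.12 (cv2) and the standard library are available. Lean on these libraries where they do the work, as an engineer would, in place of code of your own. Each camera call takes 0.05 s, during which the arm holds its last target.

### The job

The cells in the sloped control box have been changed: close the battery bay again. Lay the loose grey cover, grip rib outward, flat in its place inside the low rim, then press each of the four snap tabs around it until every tab has snapped flat over the cover's edge. Leave the other things on the table where they are.

Things in the scene. Friction and masses are not known exactly. Their poses are not given: they have to be found in the camera images.
- cover_centre (a point): Loose grey battery cover, flat on the table, rib up. Plate 90 (x) by 140 mm (y), 6 mm thick, lower 3 mm stepped in 2 mm all round. Grip rib on its middle: 60 mm along x, 14 mm thick across y, 6 to 38 mm above the underside. 60 to 130 g. This point: cover's centre, 19 mm above its underside; z out of the ribbed face. Fits either way round (half turn about z).
- bay (a point): Centre of the open battery bay on the sloping panel of the fixed grey control box. x up the slope, y left, z out of the panel, 26 deg from vertical towards the robot. The cover lies on the panel (z = 0), 140 mm side along y, inside a rim 6 mm high, 3 mm clear all round; seated, its centre is 19 mm out along z and within 3 mm in x, y.
- visor (a point): Middle of the visor's outer edge: a steel sheet 4 mm thick standing 95 mm out of the panel along its upper edge, full width (216 mm), 99 mm up the slope from the bay's centre. Beneath it a tool can reach the upper tab only when leaning about square to the panel. Axes as for the bay point.
- tab_top (a joint): Black snap tab at the upper edge (under the visor) of the bay, 26 mm wide, 30 mm long, hinged at its outer end, 9 mm above the panel, 23 mm outside the cover's edge. 0 rad: open, at 55 deg to the panel, leaning towards the bay, tip outside the rim. 0.96: snapped flat, 7 mm over the cover. Over-centre: a push of about 4 to 8 N at the pad to past half travel, then it snaps down and stays.
- tab_left (a joint): Black snap tab at the left edge of the bay, 26 mm wide, 30 mm long, hinged at its outer end, 9 mm above the panel, 23 mm outside the cover's edge. 0 rad: open, at 55 deg to the panel, leaning towards the bay, tip outside the rim. 0.96: snapped flat, 7 mm over the cover. Over-centre: a push of about 4 to 8 N at the pad to past half travel, then it snaps down and stays.
- tab_bottom (a joint): Black snap tab at the lower edge of the bay, 26 mm wide, 30 mm long, hinged at its outer end, 9 mm above the panel, 23 mm outside the cover's edge. 0 rad: open, at 55 deg to the panel, leaning towards the bay, tip outside the rim. 0.96: snapped flat, 7 mm over the cover. Over-centre: a push of about 4 to 8 N at the pad to past half travel, then it snaps down and stays.
- tab_right (a joint): Black snap tab at the right edge of the bay, 26 mm wide, 30 mm long, hinged at its outer end, 9 mm above the panel, 23 mm outside the cover's edge. 0 rad: open, at 55 deg to the panel, leaning towards the bay, tip outside the rim. 0.96: snapped flat, 7 mm over the cover. Over-centre: a push of about 4 to 8 N at the pad to past half travel, then it snaps down and stays.
- press_top (a point): Fixed point: where the top of the top tab's press pad lies once snapped flat, 13 mm above the panel, 18 mm inward of its hinge. Axes as for the bay point. The open tab's tip stands about 35 mm above the panel, straight out (z) from here within 2 mm; push here towards the panel (-z).
- press_left (a point): Fixed point: where the top of the left tab's press pad lies once snapped flat, 13 mm above the panel, 18 mm inward of its hinge. Axes as for the bay point. The open tab's tip stands about 35 mm above the panel, straight out (z) from here within 2 mm; push here towards the panel (-z).
- press_bottom (a point): Fixed point: where the top of the bottom tab's press pad lies once snapped flat, 13 mm above the panel, 18 mm inward of its hinge. Axes as for the bay point. The open tab's tip stands about 35 mm above the panel, straight out (z) from here within 2 mm; push here towards the panel (-z).
- press_right (a point): Fixed point: where the top of the right tab's press pad lies once snapped flat, 13 mm above the panel, 18 mm inward of its hinge. Axes as for the bay point. The open tab's tip stands about 35 mm above the panel, straight out (z) from here within 2 mm; push here towards the panel (-z).
- beaker: Bystander: clear beaker, 75 mm wide, 83 mm tall, loose on the table; origin under its centre.
- dish: Bystander: flat round dish, 58 mm wide, 12 mm tall, loose on the table; origin under its centre.
- counter: Bystander: hand tally counter, 43x64x22 mm, loose on the table; origin under its centre.
- pen: Bystander: marker pen, 135 mm long, 17 mm thick, loose on the table; origin under its centre.
- syringe: Bystander: small syringe, 88 mm long, loose on the table; origin under its centre.
- stopper: Bystander: small round stopper, 22 mm wide, 20 mm tall, loose on the table; origin under its centre.
There are look-alikes about, which are no part of the job. There is more than one size of the part that bears cover_centre; the job needs the larger.

How it is judged:
By the outcome, as a careful person would: the job done as asked, in the order asked, and still so for the second after the job is handed in, with the robot touching nothing.
It also fails if it takes over 58 s, if anything falls off the work surface, if the arm or the gripper's body presses on something with over 40 N, if the wrist force passes 120 N, or if a joint passes its speed limit or range.

## Working session

There is one attempt and no reset: what is moved stays moved. The work goes in short steps, Python scripts to look and compute and a shell command to move; the robot and the scene stay as the last step left them, time stands still between calls to the robot, and variables do not carry over. Pictures are saved under pics/ and viewed, and the job is handed in when it is done.

```bash
ls; mkdir -p pics; python3 - <<'E'
from station import bot
import cv2,numpy as np
print(bot.get_obs())
for n in ["scene","side","wrist"]:
    c=bot.calibration(n); print(n,c)
    p,d=bot.read_camera(n)
    cv2.imwrite(f"pics/{n}0.png",p[:,:,::-1]); np.savez(f"pics/{n}0.npz",p=p,d=d,K=np.array([c[k] for k in("fx","fy","cx","cy")]),E=np.array(c["extrinsics"]))
    print(d.min(),d.max(),(d==0).mean())
E
```

```text
pics
{'t': 0.0, 'q': array([-0.10809274,  0.47777062,  0.02231568,  1.55645836, -0.01149614,
        1.10931653, -0.08308036]), 'joint_vel': array([-9.58561933e-05, -6.98652599e-04,  1.65430862e-03,  8.63320300e-04,
       -1.76167296e-03,  6.27006294e-04,  6.51808804e-04]), 'joint_torque': array([-5.45967814e-04, -5.96443820e+01,  1.60769675e+00, -2.81194621e+01,
        1.24063640e-02,  9.39900521e-03,  2.20753498e-05]), 'eef_pos': array([ 6.74424499e-01, -4.91930236e-06,  2.44342087e-01]), 'tool_rot': array([-5.98601921e-04,  7.07086330e-01,  7.07126643e-01, -6.88751891e-04]), 'contact_force': array([ 0.07188204, -0.43874253, -0.15422226]), 'torque': array([-0.00584252, -0.0400638 ,  0.00399004]), 'gripper_width': 0.9959398789718447}
scene {'fx': 424.1560308072355, 'fy': 424.1560308072355, 'cx': 281.7814536047936, 'cy': 209.46596577327946, 'extrinsics': array([[-0.66265711, -0.55839586,  0.49907876,  0.05952949],
       [-0.74889646,  0.49966107, -0.43530783,  0.4905901 ],
       [-0.00629614, -0.66221815, -0.74928465,  0.91875513],
       [ 0.        ,  0.        ,  0.        ,  
[... 253 characters left out ...]
-0.57362298,  0.63584738, -0.74435446],
       [ 0.01852922, -0.74981421, -0.66138893,  0.9917058 ],
       [ 0.        ,  0.        ,  0.        ,  1.        ]])}
0.0 3.9995937 0.003996598639455782
wrist {'fx': 325.19226210127806, 'fy': 325.19226210127806, 'cx': 282.1198835125753, 'cy': 207.30545567565414, 'extrinsics': array([[ 9.99998960e-01,  5.64762629e-04, -1.32672207e-03,
         6.73561252e-01],
       [ 1.03460534e-04, -9.45836233e-01, -3.24644128e-01,
         8.48464643e-02],
       [-1.43820868e-03,  3.24643654e-01, -9.45835308e-01,
         3.72840291e-01],
       [ 0.00000000e+00,  0.00000000e+00,  0.00000000e+00,
         1.00000000e+00]])}
0.0 1.7112962 0.0042474489795918365
```

View pics/scene0.png

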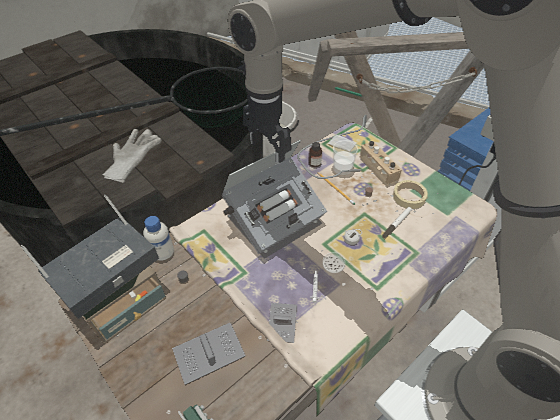

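View pics/side0.png

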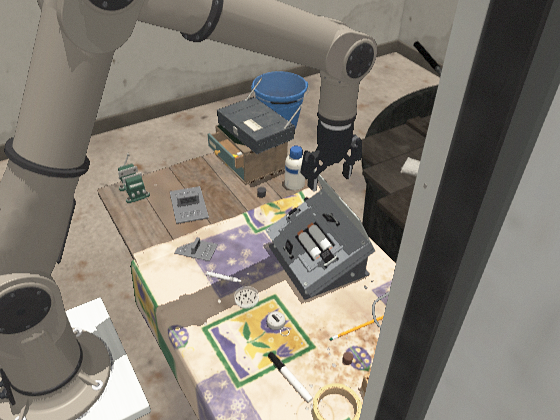

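View pics/wrist0.png

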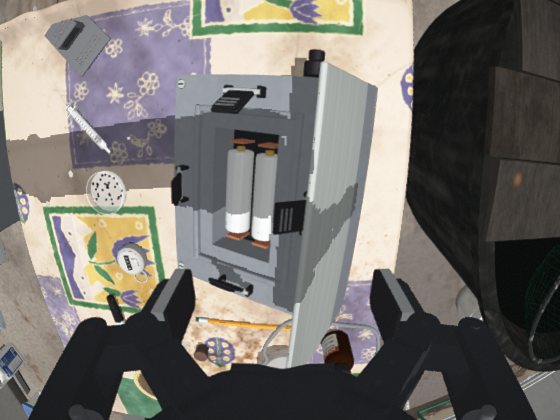

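```bash
cat > h.py <<'E'
import numpy as np,cv2
def load(n):
    z=np.load(f"pics/{n}.npz"); return z["p"],z["d"],z["K"],z["E"]
def rays(K,fish,u,v):
    x=(u-K[2])/K[0]; y=(v-K[3])/K[1]
    if fish:
        r=np.hypot(x,y)+1e-9; s=np.tan(r)/r; x=x*s; y=y*s
    return np.stack([x,y,np.ones_like(x)],-1)
def cloud(n,fish=False):
    p,d,K,E=load(n)
    v,u=np.mgrid[:d.shape[0],:d.shape[1]].astype(float)
    P=rays(K,fish,u,v)*d[...,None]
    return p,d,P@E[:3,:3].T+E[:3,3]
def snap(name,tag):
    from station import bot
    c=bot.calibration(name); p,d=bot.read_camera(name)
    cv2.imwrite(f"pics/{tag}.png",p[:,:,::-1]); np.savez(f"pics/{tag}.npz",p=p,d=d,K=np.array([c[k] for k in("fx","fy","cx","cy")]),E=np.array(c["extrinsics"]))
def crop(tag,u0,v0,u1,v1,s,out):
    p=load(tag)[0]; cv2.imwrite(f"pics/{out}.png",cv2.resize(p[v0:v1,u0:u1,::-1],None,fx=s,fy=s,interpolation=cv2.INTER_CUBIC))
E
python3 - <<'E'
from h import *
crop("scene0",160,300,320,400,5,"a1"); crop("side0",110,150,230,270,5,"a2"); crop("scene0",210,150,340,260,5,"a3"); crop("side0",260,180,380,300,5,"a4")
for n,f,pts in [("scene0",0,[(208,352),(172,345),(236,325),(245,368),(190,383),(190,370),(283,310),(283,325),(250,205),(300,215),(60,250)]),("side0",0,[(188,195),(175,190),(200,190),(205,220),(205,248),(190,245)]),("wrist0",1,[(190,100),(190,280),(290,100),(75,40),(290,250)])]:
    p,d,P=cloud(n,f)
    for u,v in pts: print(n,u,v,P[v,u].round(4),p[v,u])
E
```

```text
scene0 208 352 [0.4456 0.3665 0.0406] [143 145 145]
scene0 172 345 [5.307e-01 4.123e-01 3.000e-04] [125 109  93]
scene0 236 325 [ 0.4742  0.2742 -0.0018] [152 139 125]
scene0 245 368 [ 0.3806  0.3211 -0.0007] [148 135 122]
scene0 190 383 [ 0.4338  0.4284 -0.0022] [129 115 100]
scene0 190 370 [0.4529 0.4138 0.0075] [143 143 144]
scene0 283 310 [0.4279 0.1685 0.0038] [189 191 191]
scene0 283 325 [0.3994 0.1938 0.0031] [159 158 158]
scene0 250 205 [0.6692 0.068  0.1032] [101 103 105]
scene0 300 215 [ 0.5808 -0.028   0.0657] [150 154 155]
scene0 60 250 [ 1.2683  0.4967 -0.3161] [41 40 37]
side0 188 195 [0.4653 0.3537 0.0395] [148 145 145]
side0 175 190 [0.4552 0.4307 0.007 ] [150 141 134]
side0 200 190 [0.5171 0.3926 0.0089] [147 149 146]
side0 205 220 [0.4773 0.2753 0.0018] [171 147 127]
side0 205 248 [0.4294 0.1727 0.0071] [132 132 133]
side0 190 245 [0.4016 0.2053 0.0037] [148 150 147]
wrist0 190 100 [0.5845 0.0874 0.0623] [154 161 166]
wrist0 190 280 [0.6309 0.0065 0.248 ] [25 24 28]
wrist0 290 100 [0.6795 0.0847 0.1091] [ 94  98 101]
wrist0 75 40 [0.4103 0.183  0.0055] [127 128 132]
wrist0 290 250 [ 0.6801 -0.0415  0.1191] [86 89 93]
```

View pics/a1.png

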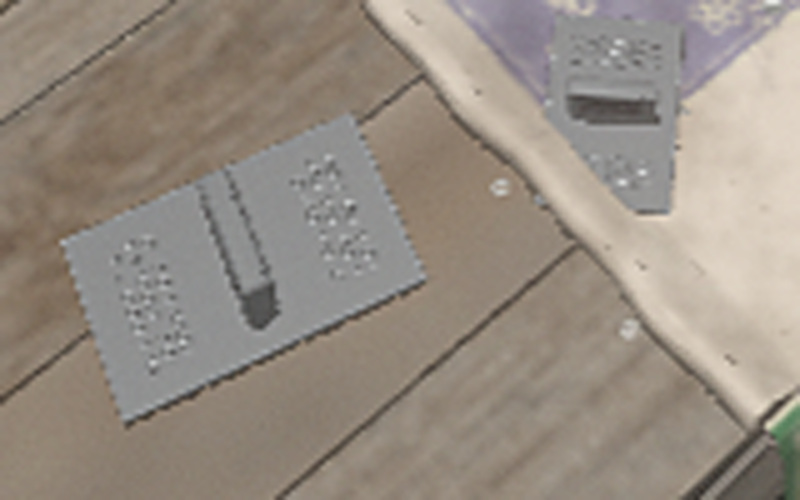

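View pics/a2.png

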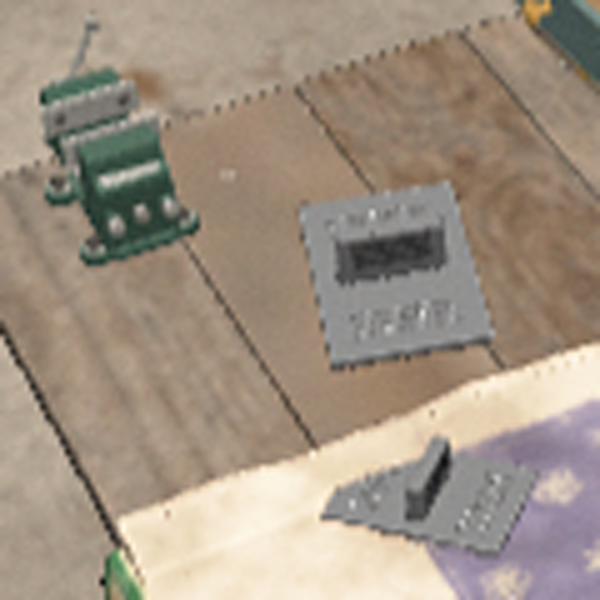

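View pics/a3.png

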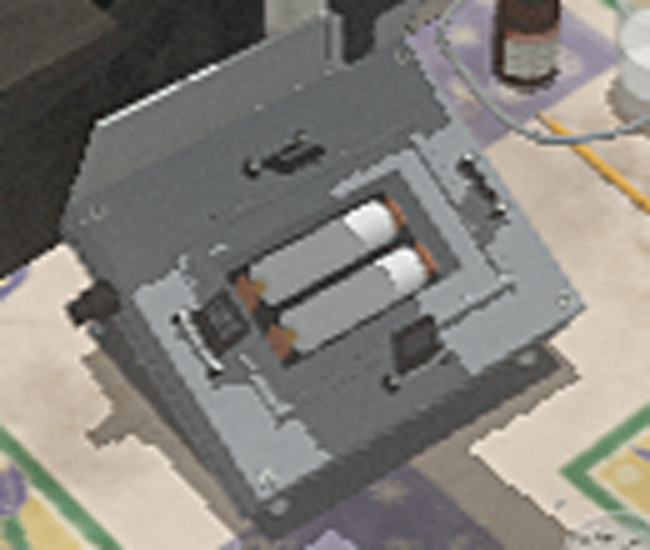

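View pics/a4.png

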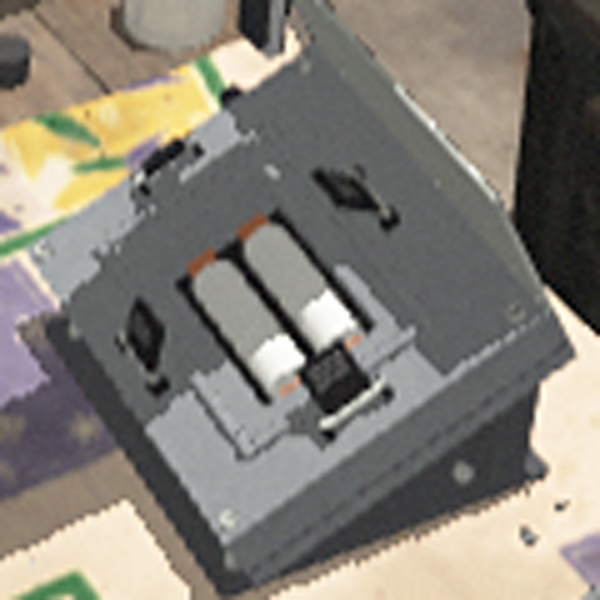

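```bash
python3 - <<'E'
from h import *
# cover
for n,box in [("scene0",(165,315,250,390)),("side0",(165,180,212,228))]:
    p,d,P=cloud(n); u0,v0,u1,v1=box
    pp=p[v0:v1,u0:u1].astype(int); Q=P[v0:v1,u0:u1]
    sat=pp.max(-1)-pp.min(-1)
    m=((sat<10)&(Q[...,2]>-0.01)&(Q[...,2]<0.05)).astype(np.uint8)
    m=cv2.morphologyEx(m,cv2.MORPH_OPEN,np.ones((3,3)))
    nl,l,st,_=cv2.connectedComponentsWithStats(m); k=1+st[1:,4].argmax(); m=l==k
    pts=Q[m]; pl=pts[(pts[:,2]<0.013)]; rb=pts[pts[:,2]>0.03]
    print(n,m.sum(),"z",np.median(pl[:,2]),np.percentile(rb[:,2],[10,50,90]))
    r=cv2.minAreaRect(pl[:,:2].astype(np.float32)*1000); print("plate",r)
    r=cv2.minAreaRect(rb[:,:2].astype(np.float32)*1000); print("rib",r)
# panel plane
for n,f in [("wrist0",1),("side0",0),("scene0",0)]:
    p,d,P=cloud(n,f)
    N=np.array([-np.sin(np.radians(26)),0,np.cos(np.radians(26))])
    X=P.reshape(-1,3); m=(X[:,0]>0.5)&(X[:,0]<0.8)&(abs(X[:,1])<0.13)&(X[:,2]>0.03)&(X[:,2]<0.16)&(d.ravel()>0)
    X=X[m]; best=None
    rng=np.random.default_rng(0)
    for _ in range(500):
        a,b,c=X[rng.integers(len(X),size=3)]; nn=np.cross(b-a,c-a); L=np.linalg.norm(nn)
        if L<1e-6: continue
        nn/=L; nn*=np.sign(nn[2])
        if nn@N<0.97: continue
        s=(abs((X-a)@nn)<0.002).sum()
        if best is None or s>best[0]: best=(s,nn,a)
    s,nn,a=best
    for _ in range(5):
        I=X[abs((X-a)@nn)<0.002]; a=I.mean(0); nn=np.linalg.svd(I-a,full_matrices=False)[2][2]; nn*=np.sign(nn[2])
    print(n,len(I),nn,np.degrees(np.arccos(nn[2])),"yaw of downhill",np.degrees(np.arctan2(-nn[1],-nn[0])),"off",nn@a, a)
E
```

```text
scene0 2454 z 0.004921434736429642 [0.03367258 0.03637509 0.03865649]
plate ((461.8186340332031, 360.0257568359375), (140.792724609375, 91.10200500488281), 75.12735748291016)
rib ((461.3419494628906, 361.2572021484375), (15.047718048095703, 58.876220703125), 75.7840347290039)
side0 1015 z 0.00709238606260032 [0.03241613 0.03715733 0.04041938]
plate ((463.76287841796875, 356.3415222167969), (143.26864624023438, 88.85810852050781), 74.6314468383789)
rib ((463.66363525390625, 355.83599853515625), (19.876501083374023, 58.85104751586914), 76.53157806396484)
wrist0 15782 [-0.43636528  0.03714514  0.89900255] 25.972735269948807 yaw of downhill -4.86551404921557 off -0.1949230847840121 [0.63341123 0.01562504 0.08998327]
side0 2410 [-0.43932835  0.03659191  0.89758099] 26.15810121618288 yaw of downhill -4.761207982802968 off -0.1968391712657062 [ 0.64565116 -0.0118315   0.09720195]
scene0 2416 [-0.43545438  0.03544452  0.89951274] 25.90590734772678 yaw of downhill -4.653425159614598 off -0.19573065443225104 [0.64317782 0.00601318 0.09352932]
```

```bash
cat >> h.py <<'E'
yaw=np.radians(-4.78); t=np.radians(26); OFF=-0.1955
xb=np.array([np.cos(yaw)*np.cos(t),np.sin(yaw)*np.cos(t),np.sin(t)]); yb=np.array([-np.sin(yaw),np.cos(yaw),0]); nb=np.cross(xb,yb)
RB=np.stack([xb,yb,nb],1)
O0=np.array([0.64,0.015,0]); O0=O0+nb*(OFF-nb@O0)   # provisional
E
python3 - <<'E'
from h import *
print(O0,nb)
res=1.0 # mm/px
for n,f in [("wrist0",1),("side0",0),("scene0",0)]:
    p,d,P=cloud(n,f); Q=(P-O0)@RB*1000
    ok=(d>0)&(abs(Q[...,0])<130)&(abs(Q[...,1])<130)&(Q[...,2]>-5)&(Q[...,2]<110)
    # resample picture onto panel plane z=0 for viewing: project grid
    p_,d_,K,E=load(n)
    g=np.arange(-130,130,0.5)/1000
    XX,YY=np.meshgrid(g,g) # XX->x up slope, YY->y
    W=O0+XX[...,None][::-1,::-1]*0
    # image: up = +x, left = +y
    X=(-YY)[...,None]*xb+(-XX)[...,None]*yb+O0
    C=(X-E[:3,3])@E[:3,:3]
    a=C[...,0]/C[...,2]; b=C[...,1]/C[...,2]
    if f:
        r=np.hypot(a,b); s=np.arctan(r)/r; a=a*s;b=b*s
    im=cv2.remap(p_,(a*K[0]+K[2]).astype(np.float32),(b*K[1]+K[3]).astype(np.float32),cv2.INTER_LINEAR)
    cv2.imwrite(f"pics/rect_{n}.png",im[:,:,::-1])
    h=np.zeros((260,260))
    # height map
    for q in Q[ok]:
        i,j=int(130-q[0]),int(130-q[1])
        if 0<=i<260 and 0<=j<260: h[i,j]=max(h[i,j],q[2]+10)
    cv2.imwrite(f"pics/h_{n}.png",cv2.resize(np.clip(h*5,0,255).astype(np.uint8),None,fx=2,fy=2,interpolation=0))
a=np.hstack([cv2.imread(f"pics/rect_wrist0.png"),cv2.imread("pics/h_wrist0.png")]); cv2.imwrite("pics/b1.png",cv2.resize(a,(800,400)))
E
```

```text
[0.60350855 0.01805145 0.0750797 ] [-0.4368465   0.03652947  0.89879405]
```

View pics/b1.png

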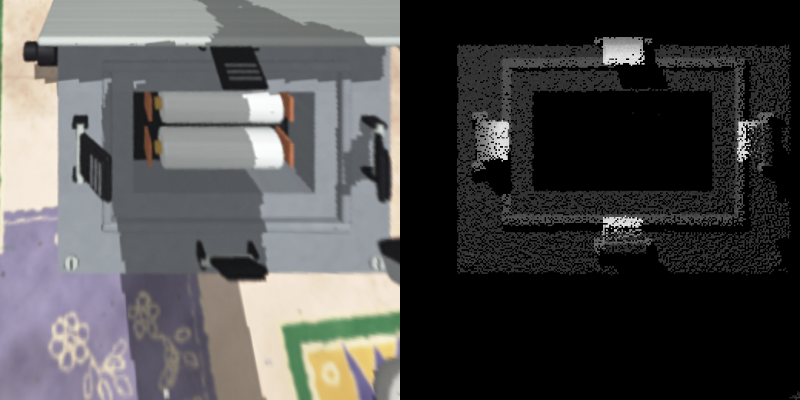

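View pics/rect_side0.png

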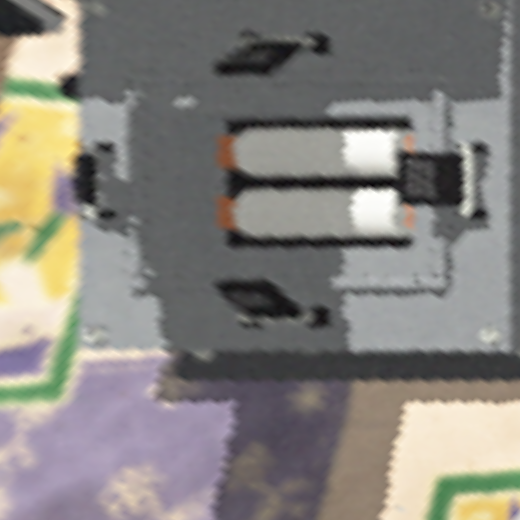

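View pics/rect_wrist0.png

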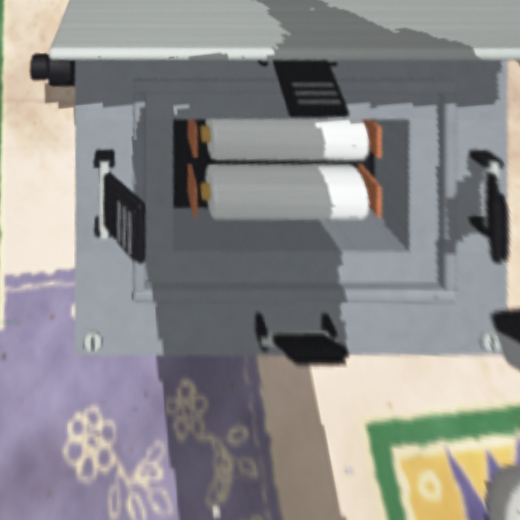

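```bash
python3 - <<'E'
from h import *
for n,f in [("wrist0",1),("side0",0),("scene0",0)]:
    p,d,P=cloud(n,f); Q=((P-O0)@RB*1000).reshape(-1,3)
    z=Q[:,2]; m=(d.ravel()>0)
    fl=m&(abs(z)<2)&(abs(Q[:,0]-40)<110)&(abs(Q[:,1])<120)
    print(n,"floor med",np.median(z[fl]),"extent y",np.percentile(Q[fl,1],[0.3,99.7]),"x",np.percentile(Q[fl,0],[.3,99.7]))
    r=m&(z>4)&(z<8)
    # rims: histograms
    for nm,ax,lo,hi,oth in [("x",0,-25,110,1),("y",1,-100,100,0)]:
        s=r&(Q[:,ax]>lo)&(Q[:,ax]<hi)&((abs(Q[:,1])<65) if ax==0 else ((Q[:,0]>0)&(Q[:,0]<80)))
        if ax==0: s&=abs(Q[:,1])>20
        else: s&=abs(Q[:,0]-40)>18
        hh,e=np.histogram(Q[s,ax],np.arange(lo,hi+1,1.0))
        print(nm,[(int(e[i]),int(hh[i])) for i in range(len(hh)) if hh[i]>max(hh.max()*0.15,3)])
E
```

```text
wrist0 floor med 0.23179899910635468 extent y [-119.07403085   92.42976042] x [-46.86169134 138.93898266]
x [(-16, 41), (-15, 66), (-14, 61), (-13, 76), (-12, 86), (-11, 118), (-10, 54), (86, 55), (87, 92), (88, 93), (89, 98), (90, 109), (91, 132)]
y [(-94, 17), (-93, 28), (-92, 25), (-91, 36), (-90, 47), (-89, 45), (58, 34), (59, 34), (60, 28), (61, 33), (62, 38), (63, 25)]
side0 floor med 0.1488765211757518 extent y [-119.68292045   91.29555939] x [-44.39488694 137.09382676]
x [(-14, 7), (-13, 9), (-12, 11), (-11, 8), (-10, 10), (-9, 9), (88, 6), (89, 12), (90, 7), (91, 6), (92, 7), (93, 6)]
y [(-97, 5), (-95, 4), (-94, 5), (-92, 5), (-91, 5), (54, 6), (55, 4), (58, 4), (59, 4)]
scene0 floor med -0.46718186918951093 extent y [-119.49381654   94.15888579] x [-47.61574782 134.93439447]
x [(-17, 5), (-16, 6), (-15, 7), (-14, 7), (-12, 6), (84, 4), (85, 6), (86, 9), (88, 6), (89, 9), (90, 6)]
y [(-90, 4), (-88, 5), (62, 4), (63, 4), (65, 4)]
```

```bash
python3 -m crank '[[[0,0,-0.03],[0,0,0],0.0854],[[0.02,-0.01,0],[0,0,0],0.0854],[[0.048,-0.028,0],[0,0,0],0.0854],[[0.048,-0.028,0],[0,0,0],0.0854],[[0.048,-0.029,0],[0,0,0],0.0854],[[0.048,-0.029,0],[0,0,0],0.0854],[[0.048,-0.029,0],[0,0,0],0.0854],[[0.048,-0.029,0],[0,0,0],0.0854],[[0.05,-0.029,0],[0,0,0],0.0854],[[0,0,0],[0,0,-10],0.0854]]' && python3 -m crank '[[[0,0,0],[0,0,-10],0.06],[[0,0,0.01],[0,0,-10],0.06],[[0,0,0.01],[0,0,-10],0.06],[[0,0,0.02],[0,0,-10],0.06],[[0,0,0.02],[0,0,-10],0.06],[[0,0,0.01],[0,0,-10],0.06],[[0,0,0],[0,0,-5],0.06],[[0,0,0],[0,0,0],0.06]]' && python3 - <<'E'
from h import *
from station import bot
print(bot.get_obs())
snap("wrist","w1")
E
```

```text
t: 1.4
eef_pos: [0.4584, 0.3642, 0.2746]
tool_rot: [-0.002, 0.637, 0.771, -0.0]
contact_force: [1.7, -1.9, 0.6]
gripper_width: 1.003
t: 2.4
eef_pos: [0.4628, 0.3582, 0.2045]
tool_rot: [-0.001, 0.13, 0.991, -0.0]
contact_force: [0.2, 0.5, -0.6]
gripper_width: 0.708
{'t': 2.4, 'q': array([-0.47506891,  0.3996011 , -0.37067727,  1.79595167,  0.16988352,
        0.97857386,  0.39463921]), 'joint_vel': array([-0.00548086, -0.00699823,  0.0120581 , -0.00768502, -0.00432871,
        0.00238075, -0.03453623]), 'joint_torque': array([ 2.24536085e-01, -5.09147286e+01, -3.37985449e+00, -2.55485523e+01,
        5.97374886e-02,  1.22931437e-02,  4.62719304e-01]), 'eef_pos': array([0.46284153, 0.35821053, 0.20454138]), 'tool_rot': array([-6.18412490e-04,  1.30452613e-01,  9.91454309e-01, -2.94378534e-04]), 'contact_force': array([ 0.23733944,  0.52295676, -0.63107387]), 'torque': array([-0.04277295,  0.03925738, -0.05141213]), 'gripper_width': 0.7075638929761446}
```

View pics/w1.png

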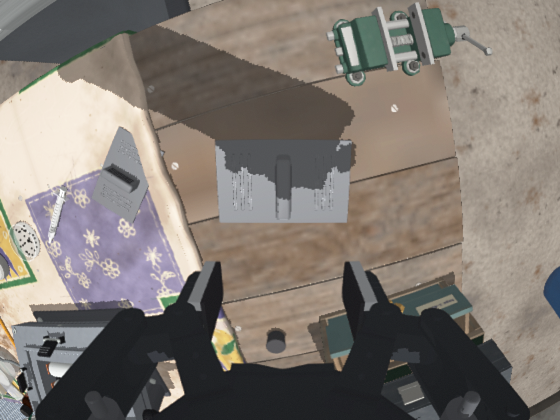

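```bash
cat >> h.py <<'E'
def cover(n,f,cen=(0.462,0.359)):
    p,d,P=cloud(n,f); X=P.reshape(-1,3); pp=p.reshape(-1,3).astype(int)
    m=(d.ravel()>0)&(np.hypot(X[:,0]-cen[0],X[:,1]-cen[1])<0.1)&(X[:,2]<0.05)&(np.ptp(pp,1)<14)
    pl=X[m&(X[:,2]>0.0035)&(X[:,2]<0.010)]; rb=X[m&(X[:,2]>0.034)]
    print(n,len(pl),len(rb),np.median(pl[:,2]),np.median(rb[:,2]))
    print(" plate",cv2.minAreaRect(pl[:,:2].astype(np.float32)*1000)); print(" rib",cv2.minAreaRect(rb[:,:2].astype(np.float32)*1000))
E
python3 - <<'E'
from h import *
cover("w1",1)
p,d,P=cloud("w1",1)
for u,v in [(240,150),(240,210),(330,210),(340,165),(283,170),(283,200),(200,240),(420,200)]: print(u,v,P[v,u].round(4),p[v,u])
E
```

```text
w1 10006 904 0.005925295329806707 0.03754733937345006
 plate ((462.50225830078125, 359.89813232421875), (140.05450439453125, 90.58782958984375), 74.99532318115234)
 rib ((462.525634765625, 360.4233093261719), (14.419185638427734, 59.566959381103516), 74.7082290649414)
240 150 [0.4184 0.3265 0.0062] [84 86 88]
240 210 [0.4802 0.3076 0.0063] [162 164 168]
330 210 [0.5053 0.4008 0.0058] [148 150 155]
340 165 [0.4598 0.4216 0.006 ] [84 85 88]
283 170 [0.4433 0.365  0.0381] [83 85 87]
283 200 [0.4716 0.3574 0.0378] [162 163 168]
200 240 [0.5045 0.2503 0.0012] [150 132 117]
420 200 [0.5229 0.5056 0.0006] [153 134 119]
```

```bash
python3 -m crank '[[[0.0008,0.0017,0.05],[0,0,0],0.05],[[0,0,0.05],[0,0,0],0.05],[[0,0,0.04],[0,0,0],0.05],[[0,0,0.025],[0,0,0],0.05],[[0,0,0.0135],[0,0,0],0.05],[[0,0,0],[0,0,0],0.05],[[0,0,0],[0,0,0],0.05]]' 60
```

```text
t: 3.32
eef_pos: [0.4643, 0.3606, 0.028]
tool_rot: [0.001, 0.131, 0.991, 0.001]
contact_force: [-0.0, -0.7, -0.1]
gripper_width: 0.588
```

```bash
python3 -m crank '[[[0,0,0],[0,0,0],0.03],[[0,0,0],[0,0,0],0.005],[[0,0,0],[0,0,0],0.005],[[0,0,0],[0,0,0],0.005],[[0,0,0],[0,0,0],0.005],[[0,0,0],[0,0,0],0.005]]' 60;  python3 -m crank '[[[0,0,-0.02],[0,0,0],0.005],[[0,0,-0.05],[0,0,0],0.005],[[0,0,-0.06],[0,0,0],0.005],[[0,0,-0.06],[0,0,0],0.005],[[0,0,0],[0,0,0],0.005]]' ; python3 - <<'E'
from h import *
snap("wrist","w2")
E
```

```text
t: 4.08
eef_pos: [0.4642, 0.3602, 0.0277]
tool_rot: [0.001, 0.131, 0.991, 0.0]
contact_force: [-0.4, -0.7, 6.4]
gripper_width: 0.149
t: 4.7
eef_pos: [0.4658, 0.3622, 0.2234]
tool_rot: [0.004, 0.131, 0.991, 0.004]
contact_force: [-0.4, 0.6, -1.8]
gripper_width: 0.15
```

View pics/w2.png

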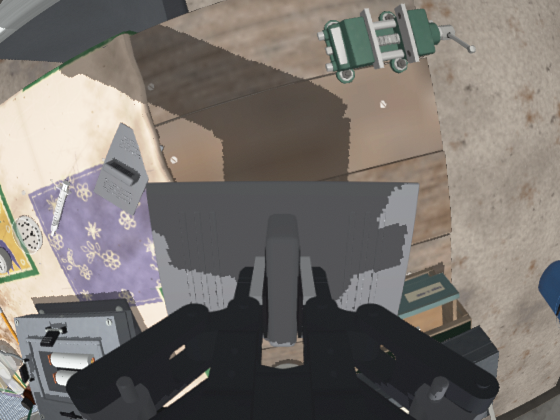

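```bash
cat >> h.py <<'E'
def toolpose():
    from station import bot
    from scipy.spatial.transform import Rotation as R
    o=bot.get_obs(); q=o["tool_rot"]; return np.array(o["eef_pos"]),R.from_quat([q[1],q[2],q[3],q[0]]).as_matrix(),o
def inhand(n,p0,R0):
    p,d,P=cloud(n,1); T=(P-p0)@R0*1000; X=T.reshape(-1,3); pp=p.reshape(-1,3).astype(int)
    m=(d.ravel()>0)&(abs(X[:,0])<80)&(abs(X[:,1])<90)&(X[:,2]>8)&(X[:,2]<32)&(np.ptp(pp,1)<14)&(pp.max(1)>45)
    s=X[m&(abs(X[:,1])>25)]
    A=np.c_[s[:,:2],np.ones(len(s))]
    w=np.ones(len(s),bool)
    for _ in range(8):
        c=np.linalg.lstsq(A[w],s[w,2],rcond=None)[0]; r=s[:,2]-A@c; w=abs(r)<1.2
    print("plane z=",c,w.sum(),len(s))
    print("y ext",np.percentile(s[w,1],[.1,1,99,99.9]),"x ext",np.percentile(s[w,0],[.1,1,99,99.9]))
    print(cv2.minAreaRect(s[w,:2].astype(np.float32)))
E
python3 - <<'E'
from h import *
p0,R0,o=toolpose(); print(p0,R0.round(4),o["q"],o["t"]); inhand("w2",p0,R0)
E
```

```text
[0.46454841 0.36072026 0.22014928] [[-0.9659  0.259   0.0045]
 [ 0.259   0.9659  0.0034]
 [-0.0034  0.0045 -1.    ]] [-0.46854332  0.38503703 -0.38048012  1.77880117  0.16725664  1.00365685
  0.39563074] 4.75
plane z= [ 3.87629915e-03 -3.52491235e-03  1.85487513e+01] 18617 19658
y ext [-66.84044099 -65.79301458  71.3777153   72.34583806] x ext [-33.7657569  -29.13894072  45.03840348  45.60753289]
((4.291484832763672, 2.8284759521484375), (83.03511047363281, 140.07179260253906), 0.010190963745117188)
```

```bash
python3 - <<'E'
from h import *
p0,R0,o=toolpose(); print(p0,o["t"]); snap("wrist","w3"); p1,R1,o=toolpose();print(p1); inhand("w3",p0,R0)
E
```

```text
[0.46454841 0.36072026 0.22014928] 4.75
[0.46365856 0.35970365 0.21785729]
plane z= [1.07750712e-03 9.01083525e-04 2.18175776e+01] 18588 19713
y ext [-68.67209992 -67.69770478  69.45017552  70.50839483] x ext [-33.0715258  -28.35978387  45.93211721  46.57256841]
((5.389503479003906, 0.8541107177734375), (82.98690795898438, 140.3203582763672), 0.1269407868385315)
```

```bash
cat >> h.py <<'E'
O=O0+RB@np.array([.0382,-.0153,.0002])
RT=np.stack([-xb,yb,-nb],1)
def go(bx,by,bz,R=RT):
    from scipy.spatial.transform import Rotation as Rr
    p,R0,o=toolpose(); tgt=O+RB@np.array([bx,by,bz])/1000
    print("now bay mm",((p-O)@RB*1000).round(1),"tgt world",tgt.round(4)," shift in current tool",((tgt-p)@R0).round(4)," in target tool",((tgt-p)@R).round(4)," turn",np.degrees(Rr.from_matrix(R0.T@R).as_rotvec()).round(2),"F",o["contact_force"].round(1),"w",o["gripper_width"],"t",o["t"])
E
python3 - <<'E'
from h import *
print(O)
go(1.6,-.4,140)
p,d,P=cloud("scene0")
for u,v in [(153,222),(157,245),(182,277),(230,250)]: print(P[v,u])
E
```

```text
[ 6.36360747e-01 -4.90816388e-05  9.20052322e-02]
now bay mm [-126.5  344.1  201.7] tgt world [0.5766 0.0045 0.2185]  shift in current tool [-0.2011 -0.3138 -0.0008]  in target tool [-0.1281 -0.3445  0.0617]  turn [ -2.27 -25.86 -10.06] F [ 0.3  0.5 -1.6] w 0.1525721328675224 t 4.8
[0.76486632 0.2913342  0.12762602]
[0.74978205 0.3059535  0.06249269]
[0.65703659 0.30103738 0.01811084]
[ 6.55911345e-01  1.55225390e-01 -5.95197902e-04]
```

```bash
python3 -m crank '[[[0,0,0],[-0.76,-8.62,-3.35],0.005],[[0,0,0],[-0.76,-8.62,-3.35],0.005],[[0,0,0],[-0.76,-8.62,-3.35],0.005],[[-0.008,-0.025,0.004],[0,0,0],0.005],[[-0.018,-0.045,0.008],[0,0,0],0.005],[[-0.018,-0.045,0.008],[0,0,0],0.005],[[-0.018,-0.045,0.008],[0,0,0],0.005],[[-0.018,-0.045,0.008],[0,0,0],0.005],[[-0.018,-0.045,0.008],[0,0,0],0.005],[[-0.018,-0.045,0.008],[0,0,0],0.005]]' && python3 -m crank '[[[-0.01,-0.035,0.006],[0,0,0],0.005],[[-0.004,-0.014,0.003],[0,0,0],0.005],[[0,0,0],[0,0,0],0.005],[[0,0,0],[0,0,0],0.005],[[0,0,0],[0,0,0],0.005]]'; python3 - <<'E'
from h import *
go(1.6,-.4,140)
p0,R0,o=toolpose(); snap("wrist","w4"); inhand("w4",p0,R0); snap("side","s4")
E
```

```text
t: 6.05
eef_pos: [0.5645, 0.0534, 0.219]
tool_rot: [0.222, 0.04, 0.974, -0.01]
contact_force: [0.8, -0.2, -0.9]
gripper_width: 0.149
t: 6.68
eef_pos: [0.5777, 0.0064, 0.2186]
tool_rot: [0.224, 0.04, 0.974, -0.009]
contact_force: [-0.3, -0.4, -2.1]
gripper_width: 0.154
now bay mm [  2.5   1.6 139.6] tgt world [0.5766 0.0045 0.2185]  shift in current tool [ 0.0009 -0.002  -0.0004]  in target tool [ 0.0009 -0.002  -0.0004]  turn [ 0.02 -0.12  0.12] F [-0.3 -0.4 -2.1] w 0.1538855731253158 t 6.675
plane z= [1.03898382e-03 4.33813431e-04 2.11814523e+01] 18662 19763
y ext [-68.43735899 -67.4024539   69.72152843  70.66579919] x ext [-33.15161596 -28.51748142  45.92494029  46.52501928]
((5.6081695556640625, 1.3015823364257812), (82.91699981689453, 140.15765380859375), 0.3881625831127167)
```

View pics/w4.png

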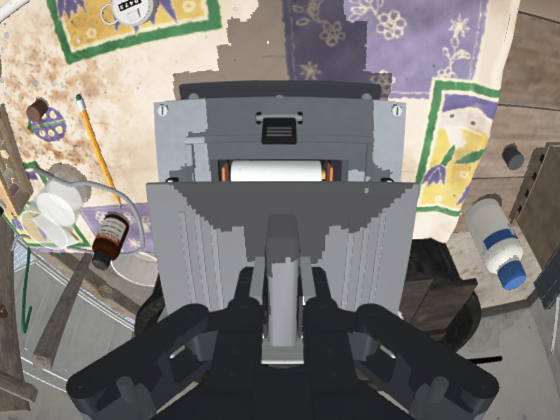

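View pics/s4.png

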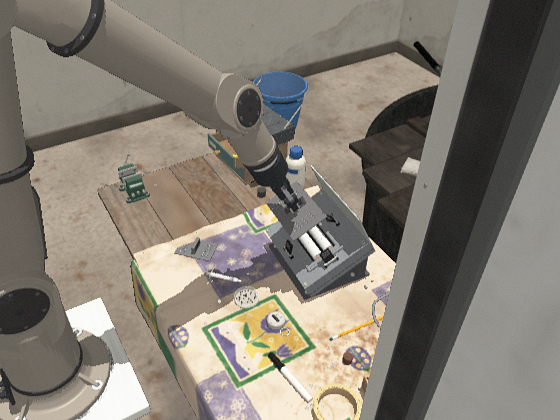

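```bash
python3 - <<'E'
from h import *
p,d,P=cloud("w4",1); Q=((P-O)@RB*1000).reshape(-1,3); z=Q[:,2]; m=d.ravel()>0
fl=m&(abs(z)<2)&(abs(Q[:,0])<130)&(abs(Q[:,1])<130)
print("floor",np.median(z[fl]),np.percentile(Q[fl,1],[.2,1,99,99.8]),Q[fl,0].min())
A=np.c_[Q[fl,:2],np.ones(fl.sum())]; print(np.linalg.lstsq(A,z[fl],rcond=None)[0])
r=m&(z>4)&(z<8)&(abs(Q[:,1])<65)&(abs(Q[:,1])>20)&(Q[:,0]<-35)&(Q[:,0]>-70)
h,e=np.histogram(Q[r,0],np.arange(-70,-35)); print(list(zip(e.astype(int),h)))
r=m&(z>4)&(z<8)&(Q[:,0]<-22)&(Q[:,0]>-50)
h,e=np.histogram(Q[r,1],np.arange(-90,90)); print([(int(a),int(b)) for a,b in zip(e,h) if b>2])
E
```

```text
floor 0.08437463093929792 [-107.77275163 -106.24252399  106.42075618  107.69850743] -85.83264367918842
[ 0.00012974 -0.00058734  0.08691604]
[(np.int64(-70), np.int64(0)), (np.int64(-69), np.int64(0)), (np.int64(-68), np.int64(0)), (np.int64(-67), np.int64(0)), (np.int64(-66), np.int64(0)), (np.int64(-65), np.int64(0)), (np.int64(-64), np.int64(0)), (np.int64(-63), np.int64(0)), (np.int64(-62), np.int64(0)), (np.int64(-61), np.int64(0)), (np.int64(-60), np.int64(0)), (np.int64(-59), np.int64(0)), (np.int64(-58), np.int64(0)), (np.int64(-57), np.int64(0)), (np.int64(-56), np.int64(0)), (np.int64(-55), np.int64(83)), (np.int64(-54), np.int64(125)), (np.int64(-53), np.int64(125)), (np.int64(-52), np.int64(139)), (np.int64(-51), np.int64(138)), (np.int64(-50), np.int64(118)), (np.int64(-49), np.int64(30)), (np.int64(-48), np.int64(0)), (np.int64(-47), np.int64(0)), (np.int64(-46), np.int64(0)), (np.int64(-45), np.int64(0)), (np.int64(-44), np.int64(0)), (np.int64(-43), np.int64(0)), (np.int64(-42), np.int64(0)), (np.int64(-41), np.int64(0)), (np.int64(-40), np.int64(0)), (np.int64(-39), np.int64(0)), (np.int64(-38), np.int64(0)), (np.int64(-37), np.int64(0))]
[(-79, 16), (-78, 37), (-77, 36), (-76, 36), (-75, 38), (-74, 41), (-73, 16), (-55, 3), (-54, 3), (-50, 3), (-49, 3), (-17, 3), (40, 4), (43, 3), (49, 3), (55, 5), (58, 4), (61, 3), (66, 4), (68, 3), (72, 11), (73, 41), (74, 44), (75, 37), (76, 33), (77, 37), (78, 23)]
```

```bash
python3 - <<'E'
from h import *
go(1.0,-1.0,50)
E
```

```text
now bay mm [  2.8   1.3 139.8] tgt world [0.6153 0.0007 0.1374]  shift in current tool [ 0.0017 -0.0023  0.0898]  in target tool [ 0.0018 -0.0023  0.0898]  turn [ 0.02 -0.09  0.1 ] F [-0.6 -0.4 -1.9] w 0.15207033721643853 t 6.775
```

```bash
python3 -m crank '[[[0.0018,-0.0023,0.02],[0,0,0],0.005],[[0,0,0.03],[0,0,0],0.005],[[0,0,0.025],[0,0,0],0.005],[[0,0,0.015],[0,0,0],0.005],[[0,0,0],[0,0,0],0.005],[[0,0,0],[0,0,0],0.005],[[0,0,0],[0,0,0],0.005]]'; python3 - <<'E'
from h import *
go(1.0,-1.0,32)
p0,R0,o=toolpose(); snap("wrist","w5"); inhand("w5",p0,R0)
E
```

```text
t: 7.65
eef_pos: [0.6158, -0.0003, 0.1383]
tool_rot: [0.225, 0.041, 0.973, -0.009]
contact_force: [-0.5, -0.1, -1.5]
gripper_width: 0.154
now bay mm [ 1.9 -2.  50.6] tgt world [0.6232 0.     0.1212]  shift in current tool [0.0009 0.001  0.0186]  in target tool [0.0009 0.001  0.0186]  turn [-0.01  0.01 -0.  ] F [-0.5 -0.1 -1.5] w 0.1535896456728917 t 7.65
plane z= [1.00091780e-03 3.74328243e-04 2.11920832e+01] 18810 20491
y ext [-81.7309675  -67.64981816  69.9517096   85.52967903] x ext [-33.23953445 -28.50991082  46.0240516   46.56430037]
((5.296695709228516, 1.9409561157226562), (169.797119140625, 82.99237060546875), 89.98018646240234)
```

View pics/w5.png

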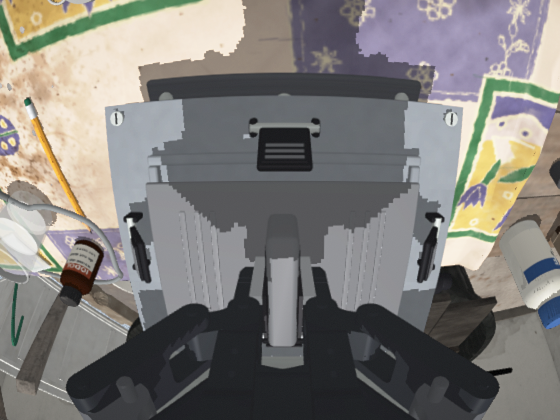

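```bash
python3 -m crank '[[[0.0009,0.001,0.008],[0,0,0],0.005],[[0,0,0.006],[0,0,0],0.005],[[0,0,0.003],[0,0,0],0.005],[[0,0,0.002],[0,0,0],0.005],[[0,0,0],[0,0,0],0.005],[[0,0,0],[0,0,0],0.005]]'; python3 - <<'E'
from h import *
go(1.0,-1.0,27)
E
```

```text
t: 8.45
eef_pos: [0.6231, -0.0001, 0.1199]
tool_rot: [0.224, 0.041, 0.974, -0.01]
contact_force: [0.1, 1.1, -0.6]
gripper_width: 0.154
now bay mm [ 0.3 -1.1 30.9] tgt world [ 6.254e-01 -1.000e-04  1.167e-01]  shift in current tool [-0.0007  0.0001  0.0038]  in target tool [-0.0007  0.0001  0.0039]  turn [-0.03 -0.06  0.  ] F [ 0.1  1.1 -0.6] w 0.15352688758501765 t 8.45
```

```bash
python3 -m crank '[[[-0.0007,0,0.002],[0,0,0],0.005],[[0,0,0.0015],[0,0,0],0.005],[[0,0,0.001],[0,0,0],0.005],[[0,0,0],[0,0,0],0.005],[[0,0,0],[0,0,0],0.005]]'; python3 - <<'E'
from h import *
go(1.0,-1.0,27)
E
```

```text
t: 9.07
eef_pos: [0.6253, -0.0002, 0.117]
tool_rot: [0.224, 0.041, 0.974, -0.01]
contact_force: [-10.8, 1.7, 13.5]
gripper_width: 0.15
now bay mm [ 1.1 -1.1 27.3] tgt world [ 6.254e-01 -1.000e-04  1.167e-01]  shift in current tool [0.0001 0.0001 0.0003]  in target tool [0.0001 0.0001 0.0003]  turn [-0.04 -0.03  0.  ] F [-10.8   1.7  13.5] w 0.14964758004494164 t 9.075
```

```bash
python3 -m crank '[[[0,0,0],[0,0,0],0.02],[[0,0,0],[0,0,0],0.035],[[0,0,0],[0,0,0],0.035],[[0,0,0],[0,0,0],0.035],[[0,0,-0.02],[0,0,0],0.035],[[0,0,-0.04],[0,0,0],0.035],[[0,0,-0.05],[0,0,0],0.035],[[0,0,-0.03],[0,0,0],0.035],[[0,0,0],[0,0,0],0.01],[[0,0,0],[0,0,0],0]]' 60; python3 - <<'E'
from h import *
snap("wrist","w6")
p,d,P=cloud("w6",1); Q=((P-O)@RB*1000).reshape(-1,3); z=Q[:,2]; m=(d.ravel()>0)
for nm,s in [("plate",m&(z>4)&(z<8)&(abs(Q[:,0])<46)&(abs(Q[:,1])<70)),("rib",m&(z>35.5)&(z<41)&(abs(Q[:,0])<40)&(abs(Q[:,1])<20))]:
    A=np.c_[Q[s,:2],np.ones(s.sum())]; print(nm,s.sum(),np.linalg.lstsq(A,z[s],rcond=None)[0],np.percentile(Q[s,0],[1,99]),np.percentile(Q[s,1],[1,99]),cv2.minAreaRect(Q[s,:2].astype(np.float32)))
go(0,0,150)
E
```

```text
t: 10.32
eef_pos: [0.5645, 0.0047, 0.2411]
tool_rot: [0.224, 0.041, 0.974, -0.01]
contact_force: [-0.2, -0.7, 0.1]
gripper_width: 0.008
plate 12281 [ 2.08890216e-03 -5.48777230e-04  6.15817844e+00] [-44.7687103   43.25463948] [-68.34526322  68.27484164] ((-0.5881195068359375, 0.00017547607421875), (139.9656219482422, 90.24793243408203), 89.9966049194336)
rib 1095 [2.56802304e-03 4.90430626e-03 3.77868311e+01] [-29.53858598  27.79896623] [-6.36266716  7.15717259] ((-0.8242912292480469, -0.003245830535888672), (58.97607421875, 14.263066291809082), 0.4949629008769989)
now bay mm [  0.3  -1.3 165.2] tgt world [0.5708 0.0054 0.2268]  shift in current tool [0.0003 0.0013 0.0152]  in target tool [0.0003 0.0013 0.0152]  turn [-0.06 -0.17  0.01] F [-0.5 -0.1  0.3] w 0.00033417024450604953 t 10.375
```

View pics/w6.png

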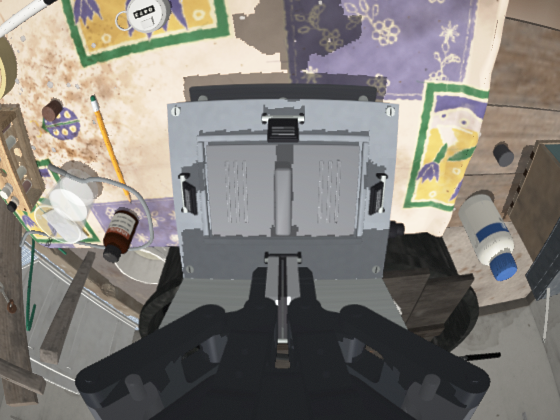

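```bash
python3 -m crank '[[[0.03,0.0013,0.01],[0,0,0],0],[[0.0207,0,0.03],[0,0,0],0],[[0,0,0.04],[0,0,0],0],[[0,0,0.025],[0,0,0],0],[[0,0,0],[0,0,0],0],[[0,0,0],[0,0,0],0]]' ; python3 - <<'E'
from h import *
go(-50.6,0,29)
E
```

```text
t: 11.12
eef_pos: [0.5648, 0.0063, 0.1251]
tool_rot: [0.224, 0.04, 0.974, -0.01]
contact_force: [-0.3, 0.5, 0.1]
gripper_width: 0.002
now bay mm [-50.1   0.4  61.3] tgt world [0.5784 0.0048 0.0959]  shift in current tool [ 0.0005 -0.0003  0.0323]  in target tool [ 0.0005 -0.0004  0.0323]  turn [-0.04 -0.13  0.03] F [-0.3  0.5  0.1] w 0.0022482559937318856 t 11.125
```

```bash
python3 -m crank '[[[0,0,0.008],[0,0,0],0],[[0,0,0.008],[0,0,0],0],[[0,0,0.006],[0,0,0],0]]'; python3 -m crank '[[[0,0,0.004],[0,0,0],0],[[0,0,0.004],[0,0,0],0],[[0,0,0.002],[0,0,0],0],[[0,0,0],[0,0,0],0],[[0,0,0],[0,0,0],0]]' ; python3 - <<'E'
from h import *
go(-50.6,0,29)
E
```

```text
t: 11.5
eef_pos: [0.58, 0.0053, 0.1108]
tool_rot: [0.23, 0.041, 0.972, -0.009]
contact_force: [2.2, -1.5, 8.4]
gripper_width: 0.003
t: 12.12
eef_pos: [0.579, 0.0049, 0.0969]
tool_rot: [0.224, 0.041, 0.974, -0.01]
contact_force: [-0.6, -0.5, -0.2]
gripper_width: 0.0
now bay mm [-49.6   0.2  29.6] tgt world [0.5784 0.0048 0.0959]  shift in current tool [ 0.001  -0.0002  0.0006]  in target tool [ 0.001  -0.0002  0.0006]  turn [-0.03 -0.05  0.  ] F [-0.6 -0.5 -0.2] w 0.00010503024793803533 t 12.125
```

```bash
python3 -m crank '[[[0,0,-0.02],[0,0,0],0],[[0,0,-0.02],[0,0,0],0],[[-0.024,-0.037,0],[0,0,0],0],[[-0.025,-0.038,0],[0,0,0],0],[[0,0,0],[0,0,0],0],[[0,0,0],[0,0,0],0]]' ; python3 - <<'E'
from h import *
go(-0.6,-75,29)
snap("wrist","w7")
E
```

```text
t: 12.88
eef_pos: [0.5989, -0.072, 0.1538]
tool_rot: [0.224, 0.041, 0.974, -0.01]
contact_force: [-0.5, 0.0, -0.3]
gripper_width: 0.001
now bay mm [ -1.1 -74.9  69.3] tgt world [ 0.6169 -0.0737  0.1178]  shift in current tool [-0.0005 -0.0001  0.0403]  in target tool [-0.0005 -0.0001  0.0403]  turn [-0.03 -0.09 -0.03] F [-0.5  0.  -0.3] w 0.0008546945189078362 t 12.875
```

View pics/w7.png

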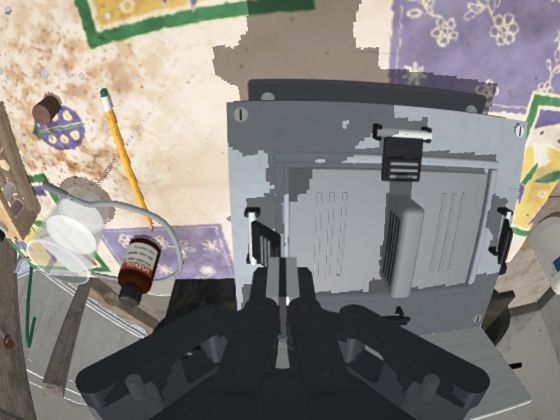

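```bash
python3 -m crank '[[[-0.0005,0,0.01],[0,0,0],0],[[0,0,0.01],[0,0,0],0],[[0,0,0.006],[0,0,0],0],[[0,0,0.004],[0,0,0],0]]'; python3 -m crank '[[[0,0,0.004],[0,0,0],0],[[0,0,0.004],[0,0,0],0],[[0,0,0.002],[0,0,0],0],[[0,0,0],[0,0,0],0],[[0,0,0],[0,0,0],0]]' ; python3 - <<'E'
from h import *
go(-0.6,-75,29)
E
```

```text
t: 13.42
eef_pos: [0.6134, -0.0637, 0.1272]
tool_rot: [0.225, 0.035, 0.974, -0.005]
contact_force: [-10.2, 20.8, 10.5]
gripper_width: -0.001
t: 14.05
eef_pos: [0.6169, -0.0736, 0.1176]
tool_rot: [0.224, 0.041, 0.974, -0.01]
contact_force: [-0.2, -0.5, 0.8]
gripper_width: 0.004
now bay mm [ -0.7 -75.   28.8] tgt world [ 0.6169 -0.0737  0.1178]  shift in current tool [-0.0001 -0.0001 -0.0002]  in target tool [-0.0001 -0.     -0.0002]  turn [-0.07 -0.13  0.03] F [-0.2 -0.5  0.8] w 0.004378798308059597 t 14.05
```

```bash
python3 -m crank '[[[0,0,-0.02],[0,0,0],0],[[0,0,-0.025],[0,0,0],0],[[0,0.05,0],[0,0,0],0],[[0,0.055,0],[0,0,0],0],[[0,0.05,0],[0,0,0],0],[[0,0,0],[0,0,0],0],[[0,0,0],[0,0,0],0]]' ; python3 - <<'E'
from h import *
go(-0.6,80,31)
snap("wrist","w8"); snap("side","s8"); crop("s8",260,180,380,300,5,"s8c")
E
```

```text
t: 14.92
eef_pos: [0.6104, 0.0814, 0.1583]
tool_rot: [0.224, 0.041, 0.974, -0.01]
contact_force: [-0.5, -0.8, -0.2]
gripper_width: -0.003
now bay mm [-0.3 79.  73.9] tgt world [0.6289 0.0809 0.1196]  shift in current tool [0.0002 0.0011 0.0429]  in target tool [0.0003 0.001  0.0429]  turn [-0.12 -0.1  -0.02] F [-0.5 -0.8 -0.2] w -0.0027799020313107646 t 14.925
```

View pics/w8.png

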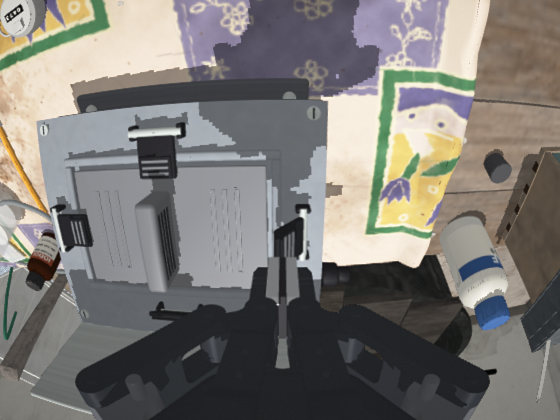

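View pics/s8c.png

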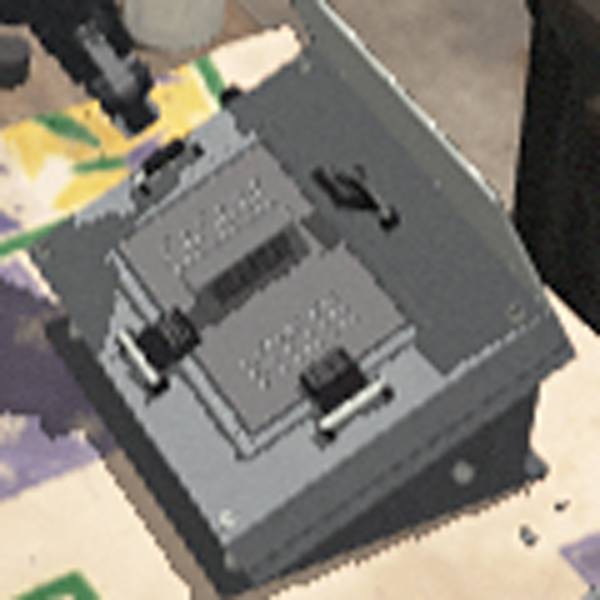

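```bash
python3 -m crank '[[[0,0.001,0.014],[0,0,0],0],[[0,0,0.01],[0,0,0],0],[[0,0,0.006],[0,0,0],0],[[0,0,0.003],[0,0,0],0]]'; python3 -m crank '[[[0,0,0.003],[0,0,0],0],[[0,0,0.003],[0,0,0],0],[[0,0,0.003],[0,0,0],0],[[0,0,0.001],[0,0,0],0],[[0,0,0],[0,0,0],0],[[0,0,0],[0,0,0],0]]' ; python3 - <<'E'
from h import *
go(-0.6,80,31)
E
```

```text
t: 15.52
eef_pos: [0.6249, 0.0782, 0.1288]
tool_rot: [0.224, 0.043, 0.974, -0.012]
contact_force: [0.6, 0.7, 0.5]
gripper_width: 0.001
t: 16.27
eef_pos: [0.6293, 0.0822, 0.12]
tool_rot: [0.224, 0.041, 0.974, -0.01]
contact_force: [-0.3, 0.4, 0.2]
gripper_width: -0.002
now bay mm [-0.2 81.3 31.3] tgt world [0.6289 0.0809 0.1196]  shift in current tool [ 0.0004 -0.0013  0.0003]  in target tool [ 0.0004 -0.0013  0.0003]  turn [-0.02 -0.07  0.02] F [-0.3  0.4  0.2] w -0.002173964266368614 t 16.275
```

```bash
python3 -m crank '[[[0,0,-0.02],[0,0,0],0],[[0,0,-0.024],[0,0,0],0],[[-0.016,-0.027,0],[0,0,0],0],[[-0.016,-0.027,0],[0,0,0],0],[[-0.016,-0.0275,0],[0,0,0],0],[[0,0,0],[0,0,0],0],[[0,0,0],[0,0,0],0]]' ; python3 - <<'E'
from h import *
go(48,0,30)
snap("wrist","w9"); snap("side","s9"); crop("s9",260,180,380,300,5,"s9c")
E
```

```text
t: 17.15
eef_pos: [0.646, -0.0006, 0.1805]
tool_rot: [0.224, 0.04, 0.974, -0.009]
contact_force: [0.1, -0.3, 0.1]
gripper_width: 0.006
now bay mm [47.5  0.2 75.3] tgt world [ 0.6662 -0.0025  0.14  ]  shift in current tool [-0.0006 -0.0002  0.0453]  in target tool [-0.0005 -0.0002  0.0453]  turn [-0.01 -0.08  0.02] F [ 0.1 -0.3  0.1] w 0.0057450131047965 t 17.15
```

View pics/w9.png

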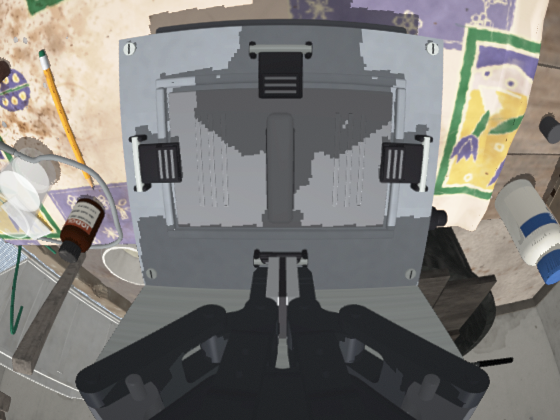

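View pics/s9c.png

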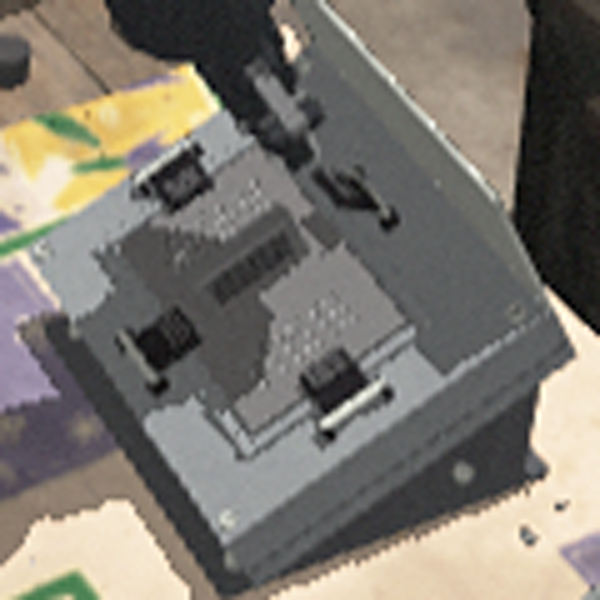

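```bash
python3 -m crank '[[[-0.0005,0,0.015],[0,0,0],0],[[0,0,0.01],[0,0,0],0],[[0,0,0.005],[0,0,0],0],[[0,0,0],[0,0,0],0]]'; python3 - <<'E'
from h import *
go(48,0,30)
E
```

```text
t: 17.75
eef_pos: [0.6548, -0.0012, 0.15]
tool_rot: [0.219, 0.04, 0.975, -0.011]
contact_force: [-19.1, 2.4, 10.3]
gripper_width: 0.001
now bay mm [42.   0.3 44.1] tgt world [ 0.6662 -0.0025  0.14  ]  shift in current tool [-0.0061 -0.0003  0.014 ]  in target tool [-0.006  -0.0003  0.0141]  turn [-0.14 -0.64  0.14] F [-19.1   2.4  10.3] w 0.0013296039364986648 t 17.75
```

```bash
python3 -m crank '[[[0,0,-0.012],[0,0,0],0],[[-0.004,0,0],[0,0,0],0],[[0,0,0],[0,0,0],0],[[0,0,0],[0,0,0],0]]'; python3 - <<'E'
from h import *
go(51,0,32)
E
```

```text
t: 18.25
eef_pos: [0.6585, -0.0023, 0.1661]
tool_rot: [0.224, 0.041, 0.974, -0.01]
contact_force: [-0.1, -0.6, -1.0]
gripper_width: -0.002
now bay mm [52.5 -0.4 56.9] tgt world [ 0.6681 -0.0027  0.1431]  shift in current tool [0.0014 0.0005 0.0249]  in target tool [0.0015 0.0004 0.0249]  turn [-0.03 -0.07 -0.01] F [-0.1 -0.6 -1. ] w -0.002363676799688155 t 18.25
```

```bash
python3 -m crank '[[[0.001,0,0.008],[0,0,0],0],[[0,0,0.004],[0,0,0],0],[[0,0,0.003],[0,0,0],0]]'; python3 -m crank '[[[0,0,0.003],[0,0,0],0],[[0,0,0.003],[0,0,0],0]]';python3 - <<'E'
from h import *
go(51,0,32)
E
```

```text
t: 18.62
eef_pos: [0.6604, -0.0023, 0.15]
tool_rot: [0.221, 0.04, 0.974, -0.01]
contact_force: [-6.4, 0.4, 2.6]
gripper_width: 0.002
t: 18.88
eef_pos: [0.6667, -0.0029, 0.1466]
tool_rot: [0.224, 0.041, 0.974, -0.01]
contact_force: [-0.1, -0.4, -0.2]
gripper_width: -0.003
now bay mm [51.4 -0.3 35.7] tgt world [ 0.6681 -0.0027  0.1431]  shift in current tool [0.0004 0.0003 0.0037]  in target tool [0.0004 0.0003 0.0037]  turn [-0.03 -0.07  0.01] F [-0.1 -0.4 -0.2] w -0.003278557853933607 t 18.875
```

Force has dropped to zero with the tip below the open-tab height: it snapped. Backing off and looking.

```bash
python3 -m crank '[[[0,0,-0.03],[0,0,0],0],[[0,0,-0.05],[0,0,0],0],[[0.05,0,-0.03],[0,0,0],0],[[0.06,0,-0.02],[0,0,0],0],[[0.05,0,0],[0,0,0],0],[[0,0,0],[0,0,0],0],[[0,0,0],[0,0,0],0]]' ; python3 - <<'E'
from h import *
go(51,0,32)
snap("wrist","w10"); snap("side","s10"); crop("s10",260,180,380,300,5,"s10c"); snap("scene","c10")
p,d,P=cloud("w10",1); Q=((P-O)@RB*1000).reshape(-1,3); z=Q[:,2]; m=(d.ravel()>0)
s=m&(z>4)&(z<7.6)&(abs(Q[:,0])<46.3)&(abs(Q[:,1])<71.5)
A=np.c_[Q[s,:2],np.ones(s.sum())]; print(s.sum(),np.linalg.lstsq(A,z[s],rcond=None)[0],cv2.minAreaRect(Q[s,:2].astype(np.float32)))
s=m&(z>35.5)&(z<41)&(abs(Q[:,0])<40)&(abs(Q[:,1])<20); print("rib",cv2.minAreaRect(Q[s,:2].astype(np.float32)))
for nm,c in [("top",(49,0)),("left",(-.6,75)),("bot",(-50.6,0)),("right",(-.6,-75))]:
    s=m&(abs(Q[:,0]-c[0])<14)&(abs(Q[:,1]-c[1])<14)&(z<60); print(nm,s.sum(),np.percentile(z[s],[5,50,95,100]) if s.sum() else "")
E
```

```text
t: 19.75
eef_pos: [0.4684, 0.0141, 0.1948]
tool_rot: [0.225, 0.041, 0.973, -0.009]
contact_force: [0.9, 0.4, 0.9]
gripper_width: 0.002
now bay mm [-1.064e+02  1.000e-01  1.663e+02] tgt world [ 0.6681 -0.0027  0.1431]  shift in current tool [-1.574e-01 -1.000e-04  1.344e-01]  in target tool [-1.574e-01 -1.000e-04  1.343e-01]  turn [0.01 0.03 0.  ] F [0.9 0.4 0.9] w 0.0020819474398593367 t 19.75
4294 [ 3.87442603e-03 -7.22886105e-04  6.20165537e+00] ((-7.346534729003906, 0.08614349365234375), (77.87640380859375, 140.6839599609375), 0.06015777960419655)
rib ((0.0, 0.0), (0.0, 0.0), 0.0)
top 0 
left 636 [ 0.16513208 11.12045807 13.98191625 15.62711847]
bot 578 [ 6.67162669 11.51081356 13.96405973 15.15027905]
right 633 [ 0.47954147 11.33252542 14.07100808 15.15590246]
```

View pics/w10.png

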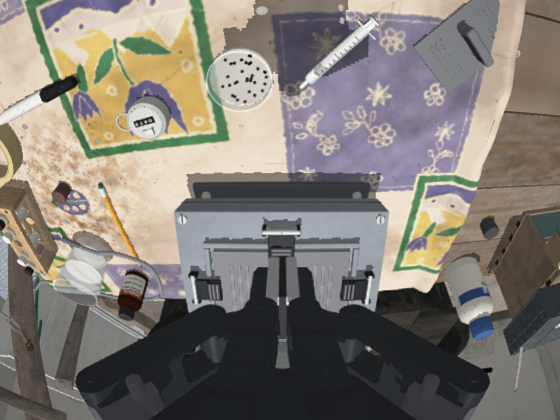

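View pics/s10c.png

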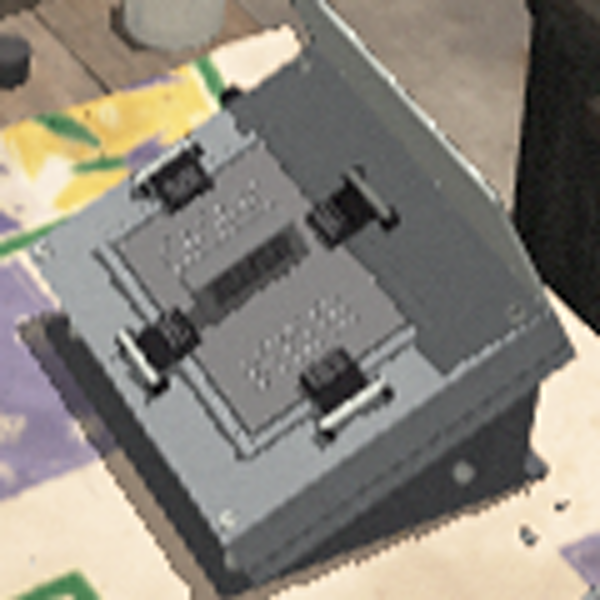

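View pics/c10.png

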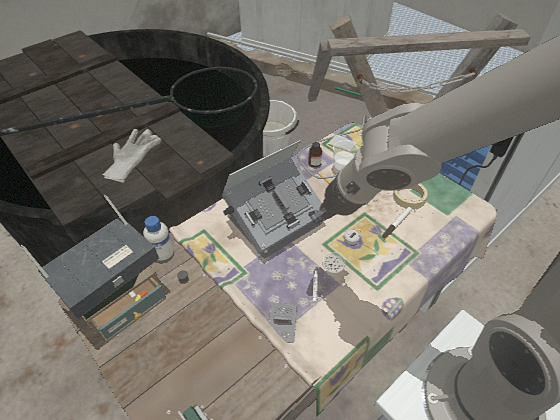

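```bash
python3 - <<'E'
from h import *
crop("c10",215,160,335,260,6,"c10c")
for n,dx,dy in [("s10",1.6,-2.7),("c10",-1.2,2.3)]:
    p,d,P=cloud(n); Q=((P-O)@RB*1000).reshape(-1,3)-[dx,dy,0]; z=Q[:,2]; m=(d.ravel()>0)
    for nm,c in [("top",(49,0)),("left",(-.6,75)),("bot",(-50.6,0)),("right",(-.6,-75))]:
        s=m&(abs(Q[:,0]-c[0])<13)&(abs(Q[:,1]-c[1])<13)&(z<60); print(n,nm,s.sum(),np.percentile(z[s],[5,50,95,100]).round(1))
    s=m&(z>34)&(z<42)&(abs(Q[:,0])<40)&(abs(Q[:,1])<20); print("rib",cv2.minAreaRect(Q[s,:2].astype(np.float32)))
E
```

```text
s10 top 112 [ 1.1 11.  16.  18.8]
s10 left 90 [ 5.  11.7 16.2 17.3]
s10 bot 116 [-1.9 11.5 14.4 16.8]
s10 right 148 [-96.3  10.7  15.7  16.9]
rib ((0.1538715362548828, 0.32222747802734375), (16.478403091430664, 59.70148468017578), 88.8593978881836)
c10 top 96 [ 1.3  9.8 13.8 15. ]
c10 left 99 [ 4.2 10.3 14.  16. ]
c10 bot 98 [-0.8 10.3 13.6 16. ]
c10 right 89 [ 3.5  9.8 13.4 16.3]
rib ((0.013423919677734375, 0.07071208953857422), (58.96303176879883, 14.198540687561035), 0.1160852387547493)
```

View pics/c10c.png

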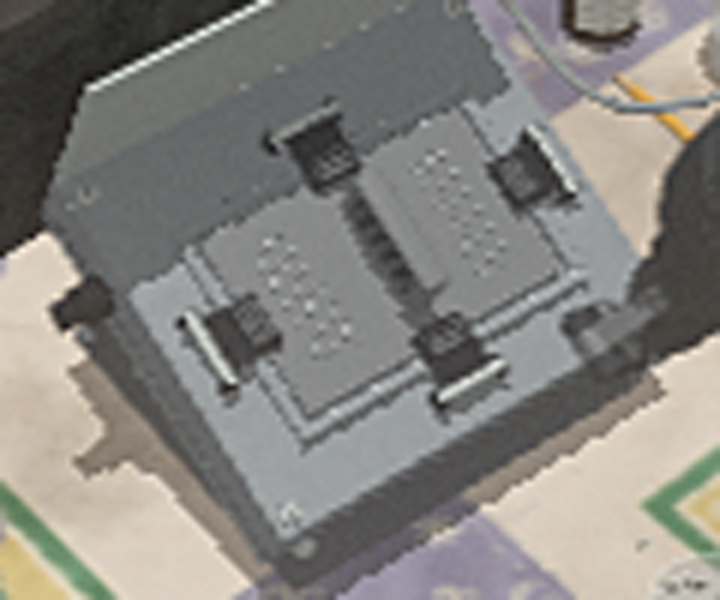

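All four tabs are flat and the cover is centred. Nothing is touching the robot, so I'm handing in.

```bash
python3 - <<'E'
from station import bot
print(bot.hand_in())
E
```

```text
the job is handed in; nothing more can be done
None
```

The battery bay is closed. I laid the larger cover rib outward inside the rim, then pressed the bottom, right, left and top tabs in that order. I handed in at about 20 s.

**Last checks:**
- **Tabs:** all four look flat over the cover's edge in the side and scene pictures. The tops of the pads measure about 13 to 16 mm above the panel. In the last wrist view the gripper hid the top tab, so that one is checked only from the side and scene cameras.
- **Cover:** it lies flat, with its plate top about 6.2 mm above the panel and its centre within about 1 mm of the bay's centre.
- **Surroundings:** the robot was clear of everything with about zero contact force, and the other things look unmoved in the pictures.

**What did not go cleanly:**
- **Right tab:** the tab's tip dragged the closed fingers about 10 mm inward, with about 25 N of contact force, before it snapped.
- **Top tab:** the first press was dragged about 6 mm downslope at about 22 N. I backed off, moved about 3 mm towards the visor, and it snapped on the second press.
- **Cameras:** the scene and side cameras disagreed by up to about 5 mm in position. I placed the cover by the wrist camera, and corrected the other two by their measured offsets for the last checks.

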